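Crank the candy press shut

ROBOT

A 7-joint arm with a two-finger parallel gripper is mounted at the origin on the work surface. World frame = base frame: x ahead of the robot, y to its left, z up, the work surface at z = 0. Lengths are in mm, angles in rad, forces in N, time in s.
With the tool pointing down it reaches from about 425 to 875 mm from the base axis. Payload 8.4 kg.
Tool frame: the origin (TCP) lies between the finger pads; the fingertips stand 25 mm ahead of it and the grasp point (between the pads) lies 6 mm ahead of it; z points along the fingers, x is the direction in which the jaws open and shut, and the axes are right-handed (so a half turn about z gives the same grasp; the last joint's range is limited). The gripper opens to 87 mm and grips with 3 to 60 N. Pads are 19 mm wide; open, the fingers measure 117 mm over their backs; the gripper's body (75 mm by 190 mm) begins 51 mm behind the grasp point.
Start: joints at [-0.099, 0.333, 0.04, 1.465, -0.013, 1.343, -0.059], TCP at [649.973, -0.013, 247.546] pointing down, gripper open.
Joint ranges: [-2.58, 2.58], [-0.38, 2.09], [-1.3, 1.39], [0.25, 2.4], [-1.5, 4.64], [0.08, 2.09], [-2.65, 2.65]. Speed limits (rad/s): [2.22, 2.22, 2.79, 2.79, 3.14, 3.14, 3.14].

INTERFACE

Orientations are given as a rotation vector (axis times angle).
In Python, from station import arm, imaging gives the robot as it stands.
- The arm moves only by the tool send_rows, never from a script. Its arguments are lists of equal length, an entry for each row: "fingers": the closure, from -1 (fully open) to 1 (shut), so that 0 is half open; "slide": the shift along the world's x, y, z in mm, a list of three; "turn": the turn, a rotation vector about the world's x, y, z in rad, a list of three. A call has 1 to 12 rows; each row is the pose to reach, as a shift and turn from the pose measured when the call began; what a row does not reach only later rows make up. A row lasts 1/10 s, in which the tool goes at most 50 mm and 8.59 degrees, less where a joint would pass 70% of its speed; a pose out of reach is approached as far as the arm can. A call with a gripper value outside its range is refused whole. The fingers move at their own pace and stop on an object; the grip force is fixed at half the most. Time passes only in rows, so rows that repeat a pose let the fingers close. It gives the time, the measured TCP pose, the force and the opening at its end, in the units of the state.
- arm.get_obs(): the state, without advancing time (a new reading comes with each control period).
- imaging.read_camera(name): name is "scene" or "side" or "wrist"; returns a dict with "color" (480x640x3 uint8, blue, green, red), "range_z" (480x640 float32, mm along the optical axis (not along the pixel's ray), 0 where there is no reading), "vfov" (degrees; the focal length in pixels is half the picture's height over the tangent of half this angle, whatever the lens; pixels are square), "cx", "cy" (the principal point, pixels), "k1" (the pictures are not rectified: a ray, as slopes to the right and down, at radius r is drawn at 1 + k1 r^2 times it, then the intrinsics apply), "rvec" (rotation vector, rad) and "tvec" (3), from world to camera coordinates, as OpenCV has them. Camera axes: x right, y down, z forward; pixel columns grow to the right and rows downward; lengths in mm; the calibration is good to about 2 mm. A picture is of the moment at which its call begins.
- arm.sign_off(): hands the job in, once; it reports no verdict.
The state is a dict: "time_s": time; "qpos": joint angles; "qd": joint speeds; "effort": joint torques, N m; "eef_pos": TCP position; "tcp_rot": TCP orientation; "ft_force": force on the tool from outside, world axes, zero at the start; "ft_torque": the same for the moment, N m; "grip_width": finger opening in mm.
Only numpy, scipy, OpenCV 4.12 (cv2) and the standard library are available. Lean on these libraries where they do the work, as an engineer would, in place of code of your own. Each camera call takes 0.05 s, during which the arm holds its last target.

TASK

Take the loose crank off its peg, feel its socket down over the hidden hex inside the press's collar without forcing it until it sits fully home, then wind it clockwise until the press plate bears snugly on the white mould. Do not overtighten: stop as soon as the crank turns clearly heavier, and let go, leaving the crank seated on the press and everything else on the table where it is.

Things in the scene. Friction and masses are not known exactly. Their poses are not given: they have to be found in the camera images.
- crank_boss (a point): centre of the square steel boss by which the loose crank (0.5 to 0.85 kg) is lifted: 24 x 24 mm, 42 mm high, sides square to this frame's x and y. z: the crank's axis, up; x: along its arm to the red hand grip. The flat arm (18 x 8 mm, 98 mm long; 47 mm of counterweight behind) joins under the boss, its top 21 mm below this point; under it the socket tube, to crank_foot
- crank_foot (a point): centre of the open lower end of the crank's socket tube, 77 mm below crank_boss, same axes. Tube 45 mm across, 46 mm long up to the arm. Its hex hole is 31.6 mm across flats, 36 mm deep, two flats square to this frame's x (the hex repeats every 60 degrees). At the start the crank stands upright on its parking peg, the peg 26 mm inside the tube
- crank_grip (a point): centre of the crank's red hand grip, an upright barrel 25 to 27 mm across and 54 mm high that spins freely on its own upright axis. It stands on the arm 85 mm from the crank's axis (along crank_boss x). This point lies 8 mm above the level of crank_boss, 29 mm above the arm's top face
- crank: the same loose crank as a whole; origin and axes as crank_foot
- press_rim (a point): centre of the rim of the press's dark guard collar, 157 mm above the table; z: spindle axis, up. Its flared mouth is 61 mm across, narrowing over 7 mm to a 47 mm bore, greased. The spindle's hex head stands hidden inside, 30 mm across flats with a coned nose: nose top 15 mm, hex shoulder 20 mm below this point. Which way its flats point is unknown, different each time
- press_seat (a point): centre of the collar's floor, 42 mm below press_rim, where crank_foot lands when the crank is fully home. A socket not turned to match the hex stops on its shoulder, 22 mm above this; matched within about 6 degrees it drops home
- press: the green mould press, bolted down: base plate 190 x 240 mm, two columns, a cross beam 56 x 205 mm along y with its top 115 mm above the table, the collar on the middle of the beam, a white mould under it. Origin under the middle of the base plate
- platen: the steel press plate with a rubber pad below, 106 x 150 mm; origin at the middle of the pad's underside, 64 to 70 mm above the table at the start. Clockwise turning (from above) lowers it 16 mm a turn and takes 0.3 to 0.6 N m (4 to 7 N at the hand grip). Once the pad meets the mould the torque climbs by about 3 N m (35 N at the grip) per radian; past about 2.5 N m (30 N) it is overtightened. It does not turn back by itself
- mould: the white two-part candy mould, 110 x 130 mm, 30 mm high, lying under the press plate on the 16 mm base plate, so its top is 46 mm above the table; origin under its middle
- board: the fixed wooden tool board, 210 x 120 mm, 18 mm high, with the parking peg (25 mm thick, top 46 mm above the table) on which the crank waits, its foot 20 mm above the table; origin under the peg, the board reaching 55 mm back and 155 mm ahead along x
- oil_tin: blue round tin, 44 mm across, 62 mm high, standing on the far end of the tool board; origin at its foot; to be left alone
- wax_block: yellow block 45 x 34 x 22 mm on the far end of the tool board; to be left alone
- knife: knife lying flat, red handle, 240 mm long, 14 mm high, on the left; to be left alone
- candy_stack: silver and white stack of wrapped candy packs, 75 x 115 mm, 104 mm high, beyond the press; to be left alone
- candy_pair: low stack of candy packs, 75 x 115 mm, 39 mm high, beyond the press; to be left alone
- groove_mould: wooden grooved mould, 85 x 260 mm, 22 mm high; to be left alone
- tub: blue plastic bowl, 110 mm across, 75 mm high; to be left alone
- jar: amber jar with a red lid, 70 mm across, 110 mm high; to be left alone
There are look-alikes about, which are no part of the job. Of the things that look like the crank, the largest one is meant.

How it is judged (in metres and radians):
On the way, in this order (a step that is already met when the one before it is completed fails the run):
1. the crank's socket is fully home on the press's hex (z of crank_foot in the frame of press_seat below 0.004 m and horizontal distance between crank_foot and press_seat below 0.006 m and angle between crank_foot's own z axis and vertical below 0.14 rad), for 0.2 s.
2. wound clockwise, the press plate has come down onto the mould (contact force between platen and mould above 20 N and z of crank_foot in the frame of press_seat below 0.004 m), for 0.1 s.
At the end, for the whole second after the job is handed in: the plate bears on the mould (pressing on it with 20 to 900 N), and the crank is left at rest, seated on the press hex: foot within 4 mm of the collar floor in height and 6 mm sideways, upright within 8 degrees (all of step 2 and contact force between platen and mould below 900 N and horizontal distance between crank_foot and press_seat below 0.006 m and angle between crank_foot's own z axis and vertical below 0.14 rad and linear speed of crank below 0.02 m/s); the robot touches nothing.
It fails at once if the crank is forced against the press (more than 40 N) while still up on the rim or on the shoulder of the hex (contact force between crank and press above 40 N and z of crank_foot in the frame of press_seat above 0.0195 m).
It fails at once if the press is overtightened (the plate presses on the mould with more than 900 N) (contact force between platen and mould above 900 N).
It fails at once if something else on the table is moved more than 30 mm or tipped over (distance of any of oil_tin, wax_block, knife, candy_stack, candy_pair, groove_mould, tub, jar from where it was at the start of the episode above 0.03 m or angle between any of oil_tin, wax_block, knife, candy_stack, candy_pair, groove_mould, tub, jar's own z axis and vertical above 0.4 rad).
It also fails if it takes over 72 s, if anything falls off the work surface, if the arm or the gripper's body presses on something with over 40 N, if the wrist force passes 120 N, or if a joint passes its speed limit or range.

## Working session

There is one attempt and no reset: what is moved stays moved. The work goes in short steps, Python scripts to look and compute and a tool call to move; the robot and the scene stay as the last step left them, time stands still between calls to the robot, and variables do not carry over. Pictures are saved under pics/ and viewed, and the job is handed in when it is done.

Besides the shell and the picture viewer there is one more tool, called after "Call:" as name(argument=value, ...) on one line, values as JSON. send_rows: Moves the arm, as the interface text tells. Its arguments: {"type":"object","properties":{"fingers":{"type":"array","items":{"type":"number"}},"slide":{"type":"array","items":{"type":"array","items":{"type":"number"}}},"turn":{"type":"array","items":{"type":"array","items":{"type":"number"}}}},"required":["fingers","slide","turn"]}

```bash
ls; mkdir -p pics; cat > h.py <<'E'
import numpy as np, cv2
from station import arm, imaging
def cam(n):
    d=imaging.read_camera(n); h,w=d["color"].shape[:2]
    f=h/2/np.tan(np.radians(d["vfov"])/2)
    d["K"]=np.array([[f,0,d["cx"]],[0,f,d["cy"]],[0,0,1.]])
    d["dist"]=np.array([d["k1"],0,0,0,0.])
    d["R"]=cv2.Rodrigues(np.array(d["rvec"],float))[0]; d["t"]=np.array(d["tvec"],float)
    d["C"]=-d["R"].T@d["t"]; return d
def ray(d,uv):
    p=cv2.undistortPoints(np.array(uv,float).reshape(-1,1,2),d["K"],d["dist"]).reshape(-1,2)
    return np.c_[p,np.ones(len(p))]@d["R"]
def onz(d,uv,z):
    r=ray(d,uv); return d["C"]+r*((z-d["C"][2])/r[:,2])[:,None]
def cloud(d):
    v,u=np.mgrid[0:480,0:640]; r=ray(d,np.stack([u,v],-1).reshape(-1,2))
    P=d["C"]+r*d["range_z"].reshape(-1,1); P[d["range_z"].ravel()==0]=np.nan
    return P.reshape(480,640,3)
def proj(d,P):
    return cv2.projectPoints(np.array(P,float).reshape(-1,1,3),np.array(d["rvec"],float),d["t"],d["K"],d["dist"])[0].reshape(-1,2)
E
python3 - <<'E'
from h import *
for n in("scene","side","wrist"):
    d=cam(n); cv2.imwrite(f"pics/{n}0.png",d["color"]); print(n,d["C"],d["vfov"],d["k1"],(d["range_z"]>0).mean())
print(arm.get_obs())
E
```

```text
pics
scene [1314.79112409 -312.4461104   784.37201602] 56.7549015510065 -0.10653535028313361 0.912841796875
side [ 303.43141193 1062.42156914  915.56747018] 54.61645536777289 -0.12072759681712425 0.9958528645833333
wrist [648.81030426  82.42932015 384.26357457] 65.64282329240375 -0.012103652380313438 0.9957421875
{'time_s': 0.15, 'qpos': array([-0.09921883,  0.3337509 ,  0.03990896,  1.46605552, -0.01339368,
        1.34330015, -0.05849361]), 'qd': array([-0.00096521, -0.00180492,  0.00121239, -0.00233384,  0.00142335,
       -0.00086564,  0.00056241]), 'effort': array([ 1.24259990e-03, -6.56844234e+01,  1.33660264e+00, -4.04110801e+01,
       -5.95439016e-02,  4.17590642e-02, -1.22402304e-05]), 'eef_pos': array([ 6.49670391e+02, -3.08702634e-02,  2.46868748e+02]), 'tcp_rot': array([ 3.14149330e+00, -3.29666829e-05, -1.95387683e-03]), 'ft_force': array([-0.55058094,  0.55799148, -0.61208464]), 'ft_torque': array([ 0.0472285 , -0.03787845, -0.02331948]), 'grip_width': 87.11660458002208}
```

View pics/scene0.png

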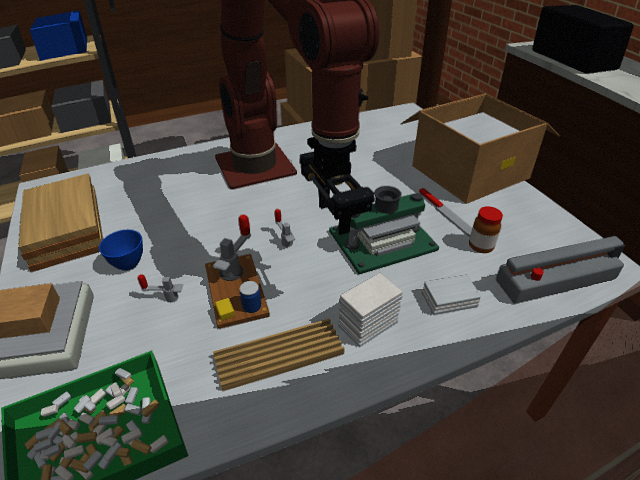

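View pics/side0.png

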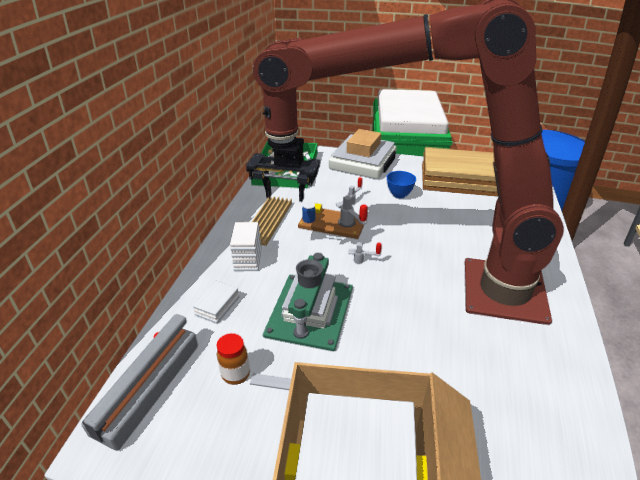

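View pics/wrist0.png

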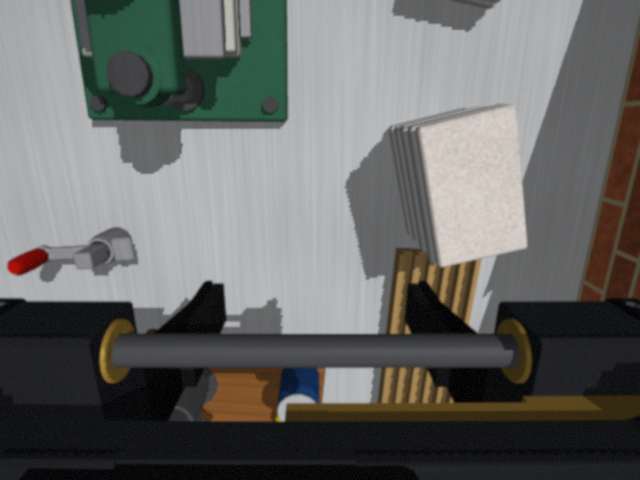

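Candidates for the crank, by scene pixel, are the one on the wooden board at (232,258) with its red grip at (244,224), a small one at (286,236) and another small one at (165,288). I choose the board one because it is the largest and sits on the peg. Next come a close crop and measurements.

```bash
python3 - <<'E'
from h import *
d=cam("scene"); c=d["color"]
a=cv2.resize(c[200:330,180:310],None,fx=4,fy=4,interpolation=cv2.INTER_CUBIC)
cv2.imwrite("pics/cropA.png",a)
s=cam("side"); b=s["color"]
cv2.imwrite("pics/cropB.png",np.hstack([cv2.resize(b[170:270,290:390],None,fx=4,fy=4,interpolation=cv2.INTER_CUBIC),cv2.resize(b[245:345,260:360],None,fx=4,fy=4,interpolation=cv2.INTER_CUBIC)]))
for n,d in(("scene",d),("side",s)):
    P=cloud(d); hsv=cv2.cvtColor(d["color"],cv2.COLOR_BGR2HSV)
    red=((hsv[...,0]<8)|(hsv[...,0]>172))&(hsv[...,1]>170)&(hsv[...,2]>90)
    k,l,st,ce=cv2.connectedComponentsWithStats(red.astype(np.uint8))
    for i in range(1,k):
        if 15<st[i,4]<800: 
            p=P[l==i]; print(n,"red",ce[i],st[i],np.nanmedian(p,0),np.nanmax(p[:,2]))
    gr=(hsv[...,0]>60)&(hsv[...,0]<95)&(hsv[...,1]>90)
    q=P[gr]; q=q[(q[:,0]<900)&(abs(q[:,1])<400)]
    z=q[(q[:,2]>105)&(q[:,2]<125)]; print("beam",len(z),np.nanmin(z,0),np.nanmax(z,0),z.mean(0))
    m=(P[...,2]>120)&(P[...,2]<175)&(abs(P[...,1])<250)&(P[...,0]>500)&(P[...,0]<800)&(hsv[...,1]<70)
    k,l,st,ce=cv2.connectedComponentsWithStats(m.astype(np.uint8))
    for i in range(1,k):
        if st[i,4]>15: p=P[l==i]; print(n,"high",ce[i],st[i],p.min(0),p.max(0))
E
```

```text
scene red [433.58974359 198.84615385] [425 193  18  14  78] [430.93509155 435.5368152   12.96529011] 16.658797420991846
scene red [490.396 213.344] [479 207  24  14 250] [654.73117009 441.41105386 109.67002579] 113.01142880799034
scene red [278.40909091 212.27272727] [276 209   5   8  22] [384.63862678 -39.67028727  72.14146068] 78.25720317158095
scene red [244.64705882 219.95588235] [240 215  10  13  68] [ 451.14196656 -147.33025823  126.89744292] 135.33262631840728
scene red [537.77966102 270.89830508] [533 268  10   7  59] [845.96434021 435.89385546  75.58845682] 82.39865444527788
scene red [142.26666667 278.75555556] [138 275   9  11  45] [ 499.97330453 -413.61656775   71.23506483] 78.66574123411999
beam 673 [504.36728554  98.31898798 105.00957995] [561.40141162 312.9016358  123.88665552] [544.6152703  205.72779757 113.13739095]
scene high [387.15827338 198.38848921] [374 186  28  26 556] [500.11470701 171.69828635 120.89545242] [565.17471554 239.56603975 158.82202607]
side red [359.24137931 181.96551724] [358 178   4   9  29] [ 493.97851068 -407.52388243   60.7936044 ] 79.06569189061918
side red [362.90291262 212.4368932 ] [359 205   8  16 103] [ 441.51769005 -137.69532698  112.34069458] 131.63470628329196
side red [378.06666667 248.15555556] [376 243   5  11  45] [377.52395896 -33.08771446  59.06913822] 78.21172432356195
side red [229.92351816 345.63097514] [217 334  27  24 523] [648.72922756 452.33536415 109.55212343] 115.84356447968594
beam 583 [498.51560567 107.63327037 105.12759476] [554.97269568 319.64528031 124.72950827] [522.55246818 251.1689361  114.31922393]
side high [309.4203125 270.121875 ] [296 252  28  35 640] [500.00605084  98.86234534 120.00127159] [561.91978828 241.70097699 161.13586464]
```

View pics/cropA.png

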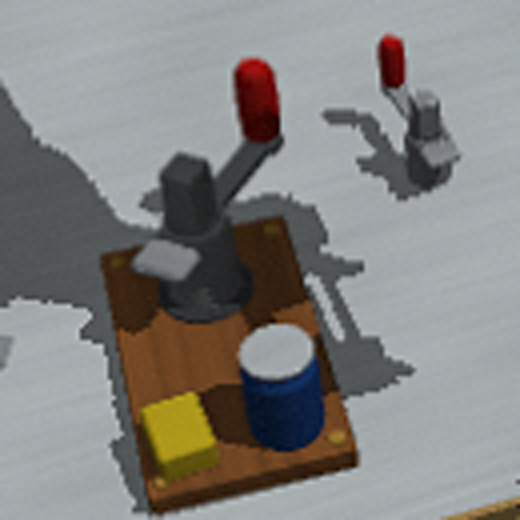

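View pics/cropB.png

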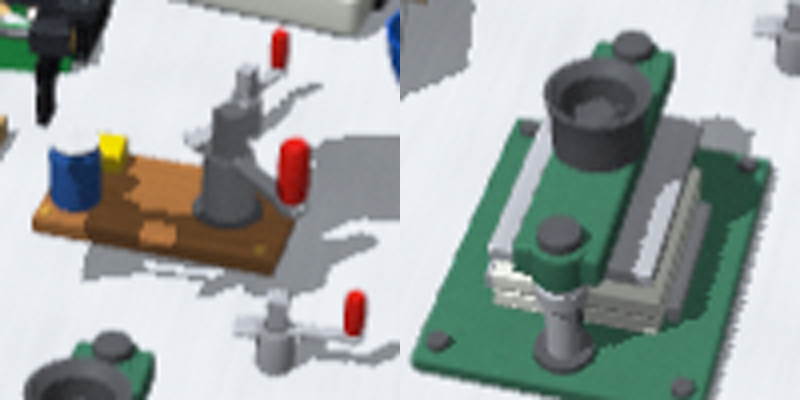

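```bash
python3 - <<'E'
from h import *
for n in("scene","side"):
    d=cam(n);P=cloud(d); hsv=cv2.cvtColor(d["color"],cv2.COLOR_BGR2HSV)
    near=(abs(P[...,0]-500)<130)&(abs(P[...,1]+150)<90)
    for lo,hi in((112,125),(97,112),(70,90),(40,66),(120,140)):
        m=near&(P[...,2]>lo)&(P[...,2]<hi); sat=hsv[...,1]
        for nm,mm in(("gray",m&(sat<90)),("red",m&(sat>150))):
            p=P[mm]
            if len(p)>5: 
                v,u=np.nonzero(mm); print(n,lo,hi,nm,len(p),p.mean(0).round(1),p.min(0).round(1),p.max(0).round(1),"px",u.min(),u.max(),v.min(),v.max())
# collar rim: fit circle to high z pts
    m=(P[...,2]>150)&(P[...,2]<165)&(abs(P[...,0]-532)<50)&(abs(P[...,1]-206)<50); p=P[m]; 
    cen,r=cv2.minEnclosingCircle(p[:,:2].astype(np.float32)); print("rim",len(p),cen,r,np.median(p[:,2]))
    v,u=np.nonzero(m); 
    q=onz(d,np.c_[u,v],157)
    e=cv2.fitEllipse(q[cv2.convexHull(q[:,:2].astype(np.float32),returnPoints=False).ravel()][:,:2].astype(np.float32)); print(e)
E
```

```text
scene 112 125 gray 83 [ 504.8 -208.   117.5] [ 443.7 -223.3  112. ] [ 520.5 -162.1  122.9] px 220 238 220 247
scene 112 125 red 41 [ 453.4 -150.3  118.1] [ 446.  -160.4  112.1] [ 460.4 -137.9  124.8] px 239 248 220 226
scene 97 112 gray 66 [ 508.9 -207.4  104.5] [ 443.  -223.6   97.1] [ 522.1 -162.1  111.5] px 220 239 226 252
scene 97 112 red 44 [ 453.6 -151.2  104.5] [ 448.9 -161.4   97.1] [ 457.7 -138.3  111.4] px 240 249 223 230
scene 70 90 gray 423 [ 525.8 -199.    77.2] [ 438.  -240.    70.1] [ 630. -137.   90.] px 217 256 232 292
scene 70 90 red 23 [ 452.5 -150.9   85.3] [ 447.3 -160.2   78.5] [ 458.5 -139.9   89.8] px 241 249 231 234
scene 40 66 gray 117 [ 517.4 -206.1   52.3] [ 484.4 -224.8   40.1] [ 527.7 -188.9   66. ] px 223 238 255 272
scene 120 140 gray 17 [ 461.  -169.1  126.6] [ 436.1 -212.2  120. ] [ 514.  -139.   133.9] px 224 247 214 243
scene 120 140 red 60 [ 450.1 -150.8  127.9] [ 439.1 -160.5  120.6] [ 458.5 -138.9  134.6] px 239 247 215 223
rim 207 (530.590576171875, 205.28700256347656) 35.428436279296875 154.6060999834848
((532.912109375, 203.02613830566406), (
[... 511 characters left out ...]
[ 517.  -188.9   76.5] [ 430.9 -237.3   70. ] [ 628.7 -135.2   88.8] px 308 366 201 223
side 70 90 red 20 [ 513.7 -152.9   80.3] [ 433.8 -181.    70.2] [ 627.8 -133.    89.4] px 308 365 209 220
side 40 66 gray 76 [ 506.8 -191.5   53.3] [ 481.1 -222.6   42.2] [ 609.7 -182.8   65.8] px 315 353 209 220
side 40 66 red 49 [ 618.7 -179.    53.1] [ 609.3 -238.4   40.1] [ 629.7 -163.4   65.8] px 307 316 207 217
side 120 140 red 35 [ 442.5 -141.   126.3] [ 433.2 -153.4  120.3] [ 453.  -129.6  131.9] px 360 366 205 211
rim 238 (528.1227416992188, 205.1439208984375) 36.38358688354492 155.56884082340412
((527.2557983398438, 207.60723876953125), (67.41204071044922, 72.54352569580078), 12.587638854980469)
```

Call:
send_rows(fingers=[-1,-1,-1,-1,-1,-1], slide=[[-30,30,5],[-60,60,10],[-90,90,15],[-118,124,20],[-118,124,20],[-118,124,20]], turn=[[0,0,0],[0,0,0],[0,0,0],[0,0,0],[0,0,0],[0,0,0]])

```text
time_s: 0.95
eef_pos: [531.6, 124.8, 267.9]
tcp_rot: [-3.142, -0.003, -0.001]
ft_force: [0.8, -0.4, 0.2]
grip_width: 87.1
```

```bash
python3 - <<'E'
from h import *
d=cam("wrist"); cv2.imwrite("pics/w1.png",d["color"]); print(d["C"],d["R"][2],proj(d,[532,206,140]),proj(d,[532,206,157]))
u,v=proj(d,[532,206,140])[0].astype(int)
c=d["color"][max(v-60,0):v+60,max(u-60,0):u+60]; cv2.imwrite("pics/w1c.png",cv2.convertScaleAbs(cv2.resize(c,None,fx=5,fy=5,interpolation=cv2.INTER_CUBIC),alpha=2))
E
```

```text
[530.33746859 207.205045   405.41545373] [ 1.00245006e-04 -2.96520841e-01 -9.55026377e-01] [[317.9123506  125.75181127]] [[318.07833482 125.87826641]]
```

View pics/w1.png

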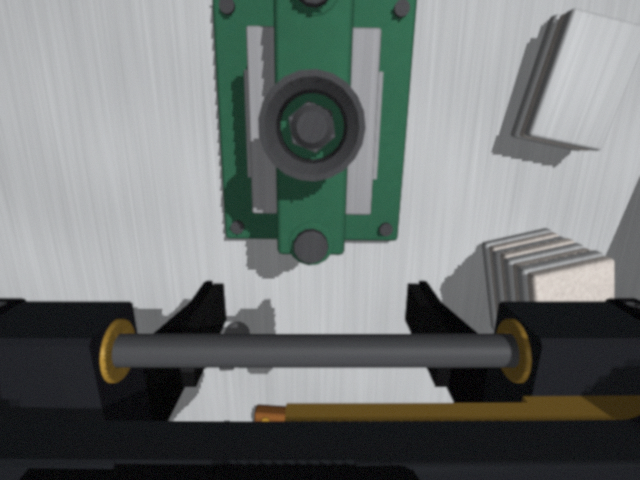

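View pics/w1c.png

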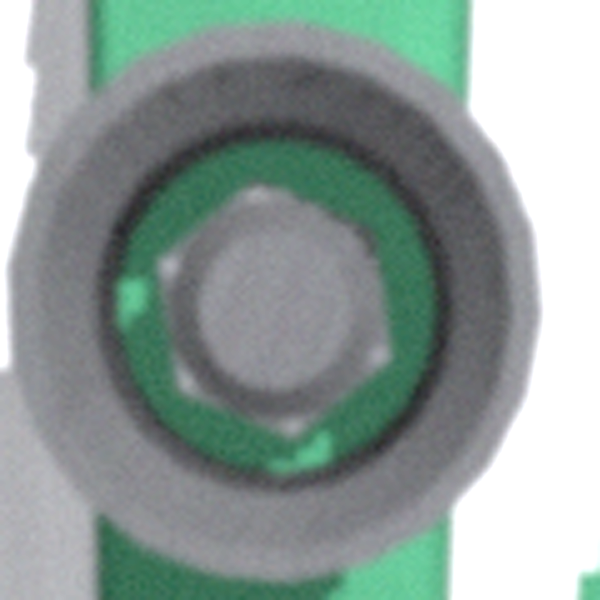

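The picture shows the hex inside the collar. Its corners in the 5x crop are at about (260,190), (370,228), (390,355), (290,430), (183,388) and (165,265).

```bash
python3 - <<'E'
from h import *
d=cam("wrist")
vv=np.array([(260,190),(370,228),(390,355),(290,430),(183,388),(165,265)])/5.+[257,65]-0.4
W=onz(d,vv,137)[:,:2]; c=W.mean(0); print("hex c",c,np.linalg.norm(W-c,axis=1))
a=np.degrees(np.arctan2(*(W-c).T[::-1])); print(a.round(1),"vertex mod60",np.degrees(np.angle(np.exp(6j*np.radians(a)).mean()))/6)
def outer(mask):
    cs,_=cv2.findContours(mask,cv2.RETR_EXTERNAL,cv2.CHAIN_APPROX_NONE); return max(cs,key=cv2.contourArea).reshape(-1,2)
# rim: outer contour from depth
P=cloud(d); m=((P[...,2]>146)&(P[...,2]<166)&(np.hypot(P[...,0]-530,P[...,1]-206)<50)).astype(np.uint8)
k=outer(m); q=onz(d,k,157)[:,:2].astype(np.float32); print("rim outer",cv2.fitEllipse(q),cv2.minEnclosingCircle(q),np.median(P[m>0][:,2]))
# floor green
hsv=cv2.cvtColor(d["color"],cv2.COLOR_BGR2HSV); g=((hsv[...,0]>60)&(hsv[...,0]<95)&(hsv[...,1]>90)).astype(np.uint8)
mm=np.zeros_like(g); cv2.circle(mm,(311,125),38,1,-1); k=outer(g&mm)
for z in(115,):
    q=onz(d,k,z)[:,:2].astype(np.float32); print("floor",z,cv2.fitEllipse(q))
E
```

```text
hex c [528.50638414 204.05568706] [15.81901434 16.74174895 16.86331885 16.22413073 16.6843218  16.3770451 ]
[  97.9   40.1  -20.6  -83.3 -141.5  158.6] vertex mod60 -21.444350120672514
rim outer ((527.6483764648438, 205.7492218017578), (68.11802673339844, 68.28311157226562), 1.0976642370224) ((527.6921997070312, 205.72406005859375), 34.54376220703125) 156.04548158222772
floor 115 ((527.5387573242188, 205.52085876464844), (46.38151550292969, 46.811363220214844), 61.59687042236328)
```

Call:
send_rows(fingers=[-1,-1,-1,-1,-1,-1,-1,-1,-1,-1,-1,-1], slide=[[-2,-40,0],[-5,-80,0],[-8,-120,0],[-10,-160,0],[-13,-200,0],[-16,-240,0],[-18,-280,0],[-20,-320,0],[-23,-360,0],[-25,-395,0],[-25,-395,0],[-25,-395,0]], turn=[[0,0,0],[0,0,0],[0,0,0],[0,0,0],[0,0,0],[0,0,0],[0,0,0],[0,0,0],[0,0,0],[0,0,0],[0,0,0],[0,0,0]])

```text
time_s: 2.25
eef_pos: [506.8, -274.0, 266.7]
tcp_rot: [3.141, -0.008, -0.002]
ft_force: [-0.4, 0.3, -0.8]
grip_width: 87.2
```

```bash
python3 - <<'E'
from h import *
d=cam("wrist"); cv2.imwrite("pics/w2.png",d["color"]); print(d["C"],arm.get_obs()["qpos"])
pp=proj(d,[[505,-207,118],[447,-147,132]]); print(pp)
u,v=pp.mean(0).astype(int); print(u,v); 
c=d["color"][max(v-75,0):v+75,max(u-75,0):u+75]; print(max(u-75,0),max(v-75,0)); cv2.imwrite("pics/w2c.png",cv2.convertScaleAbs(cv2.resize(c,None,fx=4,fy=4,interpolation=cv2.INTER_CUBIC),alpha=1.8))
E
```

```text
[ 506.36796247 -191.50120834  404.1368804 ] [ 0.17218568  0.17237122  0.27829041  1.6346481  -0.0477326   1.34219411
  0.45461686]
[[314.5343964  145.27646368]
 [226.87603323  54.3150765 ]]
270 99
195 24
```

View pics/w2.png

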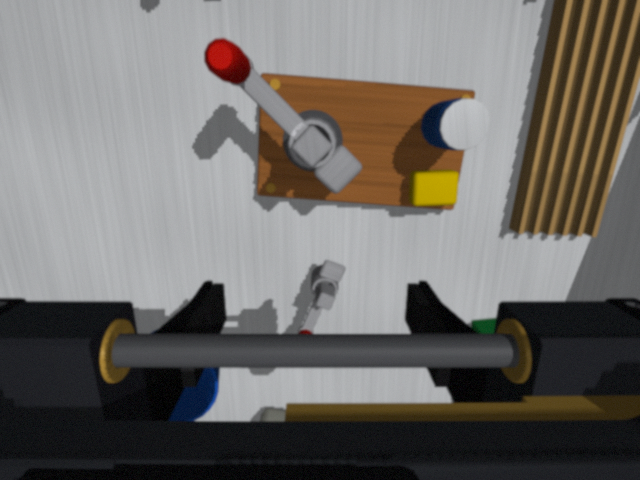

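View pics/w2c.png

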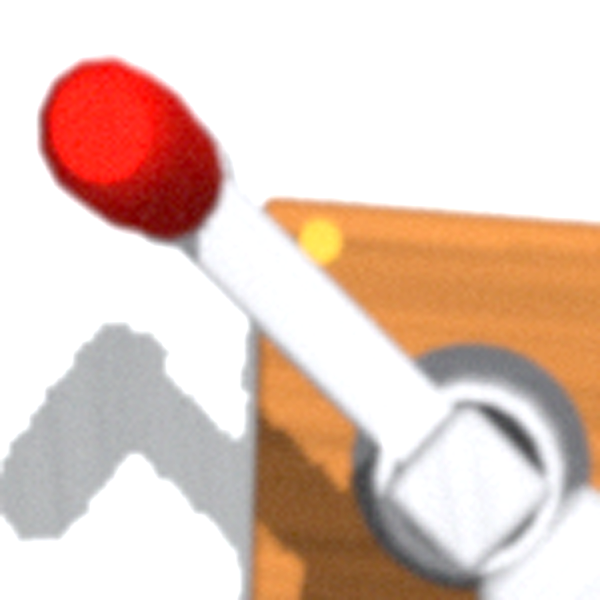

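```bash
python3 - <<'E'
from h import *
d=cam("wrist")
k=np.array([(467,405),(547,490),(470,565),(388,488)])/4.+[195,24]-.4
W=onz(d,k,118)[:,:2]; print("boss",W.mean(0),W.round(1)); B=W.mean(0)
e=np.roll(W,-1,0)-W; a=np.degrees(np.arctan2(e[:,1],e[:,0])); print(np.linalg.norm(e,axis=1),a,"mod90",np.degrees(np.angle(np.exp(4j*np.radians(a)).mean()))/4)
hsv=cv2.cvtColor(d["color"],cv2.COLOR_BGR2HSV)
m=(((hsv[...,0]<8)|(hsv[...,0]>172))&(hsv[...,1]>150)&(hsv[...,2]>120)).astype(np.uint8); m[120:]=0
n,l,st,ce=cv2.connectedComponentsWithStats(m); i=1+st[1:,4].argmax(); print(st[i],ce[i])
g=onz(d,[(103/4+195-.4,122/4+24-.4)],132)[0,:2]; v=g-B; print("grip",g,np.hypot(*v),np.degrees(np.arctan2(v[1],v[0])))
arms=np.array([[(225,170),(445,385)],[(190,250),(390,460)]])/4.+[195,24]-.4
for s in arms:
    w=onz(d,s,76)[:,:2]; u=w[0]-w[1]; print("arm edge",w, np.degrees(np.arctan2(u[1],u[0])))
E
```

```text
boss [ 503.19815167 -205.62152726] [[ 503.1 -190.8]
 [ 518.  -206.1]
 [ 503.5 -219.9]
 [ 488.2 -205.7]]
[21.30774812 19.99845381 20.87616036 20.98168558] [ -45.70778857 -136.31287936  136.99092458   44.95728614] mod90 44.98074349407135
[207  42  31  31 704] [221.484375    56.44744318]
grip [ 442.8671292  -145.42855176] 85.22339216382541 135.06562597534224
arm edge [[ 453.8218986  -145.2208699 ]
 [ 497.95996399 -186.90603491]] 136.6371160767414
arm edge [[ 445.84839801 -160.28255411]
 [ 486.08555856 -202.1387475 ]] 133.87016768237973
```

Call:
send_rows(fingers=[-1,-1,-1,-1,-1,-1,-1,-1,-1], slide=[[-1,15,-15],[-1,30,-30],[-2,45,-50],[-3,60,-60],[-3.5,68,-70],[-3.5,68,-70],[-3.5,68,-70],[-3.5,68,-70],[-3.5,68,-70]], turn=[[0,0,0.14],[0,0,0.28],[0,0,0.42],[0,0,0.56],[0,0,0.7],[0,0,0.787],[0,0,0.787],[0,0,0.787],[0,0,0.787]])

```text
time_s: 3.25
eef_pos: [504.3, -203.6, 197.2]
tcp_rot: [2.903, 1.2, -0.0]
ft_force: [0.4, -0.0, 0.2]
grip_width: 86.8
```

```bash
cat >> h.py <<'E'
def st():
    from scipy.spatial.transform import Rotation as R
    o=arm.get_obs(); M=R.from_rotvec(o["tcp_rot"]).as_matrix()
    print("t",o["time_s"],"p",np.round(o["eef_pos"],2),"yaw",round(np.degrees(np.arctan2(M[1,0],M[0,0])),2),"zax",M[:,2].round(4),"F",np.round(o["ft_force"],2),"T",np.round(o["ft_torque"],2),"w",round(o["grip_width"],2),"q",np.round(o["qpos"],2))
E
python3 -c "
from h import *
st()"
```

```text
t 3.25 p [ 504.3  -203.62  197.21] yaw 44.92 zax [ 0.e+00 -7.e-04 -1.e+00] F [ 0.37 -0.02  0.23] T [ 0.03 -0.04  0.02] w 86.84 q [ 0.15  0.15  0.16  1.8  -0.03  1.19  1.11]
```

Call:
send_rows(fingers=[-1,-1,-1,-1,-1,-1], slide=[[-1,-2,-25],[-1,-2,-50],[-1,-2,-70],[-1,-2,-85],[-1,-2,-91],[-1,-2,-91]], turn=[[0,0,0],[0,0,0],[0,0,0],[0,0,0],[0,0,0],[0,0,0]])

```text
time_s: 3.85
eef_pos: [503.0, -205.5, 105.8]
tcp_rot: [2.904, 1.199, -0.002]
ft_force: [0.9, -0.5, 0.2]
grip_width: 87.3
```

```bash
python3 - <<'E'
from h import *
st()
s=cam("side"); d=cam("scene")
cv2.imwrite("pics/g1.png",np.hstack([cv2.resize(s["color"][150:250,300:400],None,fx=4,fy=4),cv2.resize(d["color"][180:280,180:280],None,fx=4,fy=4)]))
E
```

```text
t 3.85 p [ 503.   -205.54  105.77] yaw 44.86 zax [-1.e-03 -5.e-04 -1.e+00] F [ 0.85 -0.47  0.2 ] T [ 0.11 -0.07  0.03] w 87.33 q [ 0.16  0.24  0.16  1.9  -0.04  1.01  1.13]
```

View pics/g1.png

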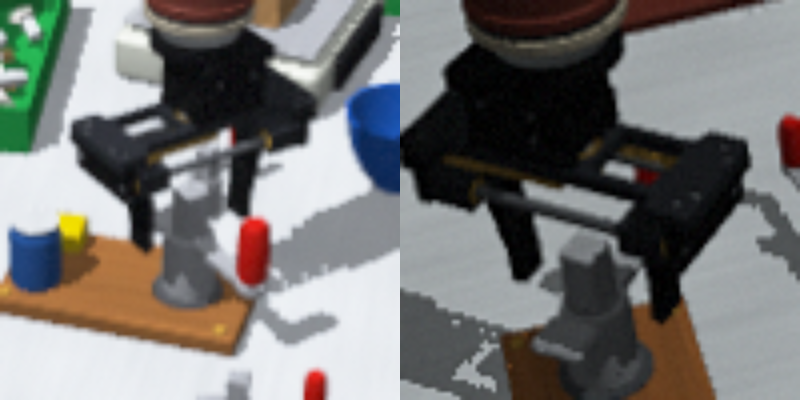

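The boss stands between the open fingers, with the side-crop boss top at about (190,190) and a finger on each side. Next I close.

Call:
send_rows(fingers=[1,1,1,1,1,1,1,1,1,1], slide=[[0,0,0],[0,0,0],[0,0,0],[0,0,0],[0,0,0],[0,0,0],[0,0,0],[0,0,0],[0,0,0],[0,0,0]], turn=[[0,0,0],[0,0,0],[0,0,0],[0,0,0],[0,0,0],[0,0,0],[0,0,0],[0,0,0],[0,0,0],[0,0,0]])

```text
time_s: 4.95
eef_pos: [503.6, -206.0, 106.9]
tcp_rot: [2.903, 1.198, 0.0]
ft_force: [-0.6, -0.1, -0.9]
grip_width: 23.7
```

```bash
python3 -c "
from h import *
st()"
```

```text
t 4.95 p [ 503.64 -205.96  106.91] yaw 44.87 zax [ 8.0e-04 -1.1e-03 -1.0e+00] F [-0.6  -0.05 -0.86] T [-0.1  -0.01 -0.04] w 23.72 q [ 0.17  0.24  0.16  1.9  -0.04  1.01  1.13]
```

Call:
send_rows(fingers=[1,1,1,1,1,1,1,1,1,1,1], slide=[[0,0,5],[0,0,12],[0,0,22],[0,0,35],[0,0,55],[0,0,80],[0,0,105],[0,0,130],[0,0,150],[0,0,160],[0,0,160]], turn=[[0,0,0],[0,0,0],[0,0,0],[0,0,0],[0,0,0],[0,0,0],[0,0,0],[0,0,0],[0,0,0],[0,0,0],[0,0,0]])

```text
time_s: 6.05
eef_pos: [504.3, -206.2, 268.8]
tcp_rot: [2.901, 1.198, 0.004]
ft_force: [-0.2, -0.7, -5.2]
grip_width: 23.9
```

```bash
python3 - <<'E'
from h import *
st()
s=cam("side"); d=cam("scene")
cv2.imwrite("pics/g2.png",np.hstack([cv2.resize(s["color"][100:250,280:430],None,fx=2.66,fy=2.66),cv2.resize(d["color"][130:280,160:310],None,fx=2.66,fy=2.66)]))
E
```

```text
t 6.05 p [ 504.26 -206.18  268.77] yaw 44.87 zax [ 0.0037 -0.0019 -1.    ] F [-0.2  -0.73 -5.23] T [-0.01 -0.12  0.01] w 23.89 q [ 0.15  0.1   0.17  1.7  -0.02  1.33  1.11]
```

View pics/g2.png

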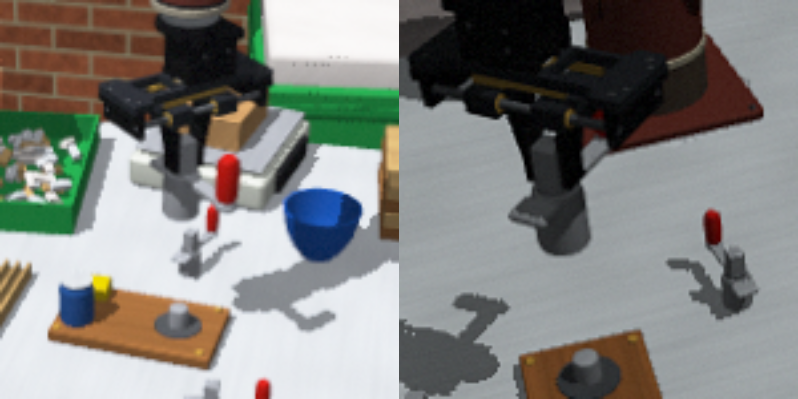

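Call:
send_rows(fingers=[1,1,1,1,1,1,1,1,1,1,1,1], slide=[[1,15,3],[3,50,4],[5,90,4],[7,130,4],[10,175,4],[13,220,4],[15,265,4],[18,310,4],[20,350,4],[22,385,4],[23,405,4],[23.4,411.5,4]], turn=[[0,0,-0.02],[0,0,-0.04],[0,0,-0.06],[0,0,-0.08],[0,0,-0.1],[0,0,-0.113],[0,0,-0.113],[0,0,-0.113],[0,0,-0.113],[0,0,-0.113],[0,0,-0.113],[0,0,-0.113]])

```text
time_s: 7.35
eef_pos: [525.5, 208.5, 268.5]
tcp_rot: [-2.965, -1.039, 0.005]
ft_force: [1.5, -0.2, -6.6]
grip_width: 23.6
```

Call:
send_rows(fingers=[1,1,1,1], slide=[[0,0,0],[0,0,0],[0,0,0],[0,0,0]], turn=[[0,0,0],[0,0,0],[0,0,0],[0,0,0]])

```text
time_s: 7.75
eef_pos: [525.7, 207.3, 268.5]
tcp_rot: [2.965, 1.036, -0.005]
ft_force: [0.7, 1.3, -5.8]
grip_width: 23.6
```

```bash
python3 - <<'E'
from h import *
st()
s=cam("side"); d=cam("scene")
cv2.imwrite("pics/g3.png",np.hstack([cv2.resize(s["color"][170:320,240:390],None,fx=2.66,fy=2.66),cv2.resize(d["color"][100:250,310:460],None,fx=2.66,fy=2.66)]))
E
```

```text
t 7.75 p [525.72 207.3  268.49] yaw 38.53 zax [-0.0029 -0.0012 -1.    ] F [ 0.71  1.31 -5.81] T [ 0.05 -0.11 -0.06] w 23.55 q [-0.3   0.16 -0.18  1.63  0.03  1.35  0.19]
```

View pics/g3.png

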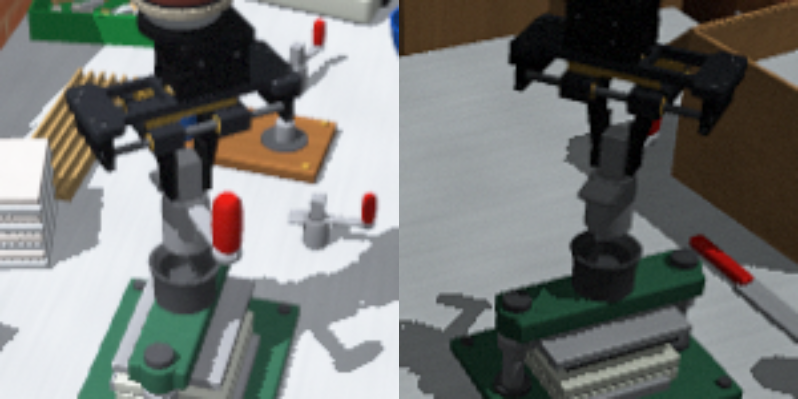

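Call:
send_rows(fingers=[1,1,1,1,1], slide=[[2,-1.9,-7],[2,-1.9,-15],[2,-1.9,-22],[2,-1.9,-26],[2,-1.9,-26]], turn=[[0,0,-0.003],[0,0,-0.003],[0,0,-0.003],[0,0,-0.003],[0,0,-0.003]])

```text
time_s: 8.35
eef_pos: [527.2, 205.8, 241.6]
tcp_rot: [2.967, 1.033, -0.007]
ft_force: [0.1, 0.4, -5.4]
grip_width: 23.9
```

```bash
python3 -c "
from h import *
st()"
```

```text
t 8.35 p [527.21 205.78 241.57] yaw 38.4 zax [-0.0042 -0.0015 -1.    ] F [ 0.11  0.43 -5.37] T [ 0.04 -0.07 -0.01] w 23.93 q [-0.29  0.18 -0.18  1.67  0.03  1.3   0.19]
```

Call:
send_rows(fingers=[1,1,1,1,1], slide=[[0.5,-0.4,-2],[0.5,-0.4,-4],[0.5,-0.4,-6],[0.5,-0.4,-8],[0.5,-0.4,-8]], turn=[[0,0,0],[0,0,0],[0,0,0],[0,0,0],[0,0,0]])

```text
time_s: 8.85
eef_pos: [527.7, 205.8, 233.4]
tcp_rot: [-2.966, -1.034, 0.007]
ft_force: [1.1, 1.8, -6.6]
grip_width: 24.0
```

```bash
python3 -c "
from h import *
st()"
```

```text
t 8.85 p [527.66 205.84 233.42] yaw 38.42 zax [-4.1e-03 -9.0e-04 -1.0e+00] F [ 1.06  1.81 -6.64] T [ 0.52 -0.25  0.02] w 24.05 q [-0.29  0.18 -0.18  1.68  0.03  1.28  0.19]
```

Call:
send_rows(fingers=[1,1,1,1], slide=[[0,0,-1.5],[0,0,-3],[0,0,-4.5],[0,0,-6]], turn=[[0,0,0],[0,0,0],[0,0,0],[0,0,0]])

```text
time_s: 9.25
eef_pos: [527.7, 206.0, 227.3]
tcp_rot: [-2.966, -1.034, 0.006]
ft_force: [0.5, 1.7, -4.5]
grip_width: 24.0
```

```bash
python3 -c "
from h import *
st()"
```

```text
t 9.25 p [527.66 205.99 227.31] yaw 38.43 zax [-4.e-03 -7.e-04 -1.e+00] F [ 0.55  1.75 -4.54] T [ 0.5  -0.15  0.02] w 23.97 q [-0.29  0.19 -0.18  1.69  0.03  1.27  0.19]
```

Call:
send_rows(fingers=[1,1,1,1,1], slide=[[0,-0.3,-1.2],[0,-0.3,-2.4],[0,-0.3,-3.6],[0,-0.3,-4.8],[0,-0.3,-6]], turn=[[0,0,0],[0,0,0],[0,0,0],[0,0,0],[0,0,0]])

```text
time_s: 9.75
eef_pos: [528.0, 206.1, 221.5]
tcp_rot: [-2.965, -1.034, 0.004]
ft_force: [1.9, 2.7, -4.6]
grip_width: 23.6
```

```bash
python3 -c "
from h import *
st()"
```

```text
t 9.75 p [527.98 206.1  221.51] yaw 38.44 zax [-3.e-03  1.e-04 -1.e+00] F [ 1.87  2.66 -4.61] T [ 1.06 -0.49 -0.04] w 23.64 q [-0.29  0.19 -0.18  1.7   0.03  1.26  0.19]
```

Call:
send_rows(fingers=[1,1,1,1,1], slide=[[0.5,0.8,-1],[0.5,0.8,-2.5],[0.5,0.8,-4],[0.5,0.8,-5.5],[0.5,0.8,-7]], turn=[[0,0,0],[0,0,0],[0,0,0],[0,0,0],[0,0,0]])

```text
time_s: 10.25
eef_pos: [528.4, 206.5, 214.2]
tcp_rot: [-2.966, -1.034, 0.005]
ft_force: [-0.4, -0.2, -5.5]
grip_width: 23.8
```

```bash
python3 -c "
from h import *
st()"
```

```text
t 10.25 p [528.37 206.52 214.16] yaw 38.42 zax [-3.5e-03 -4.0e-04 -1.0e+00] F [-0.44 -0.24 -5.48] T [-0.02 -0.1  -0.03] w 23.79 q [-0.29  0.2  -0.18  1.71  0.04  1.24  0.19]
```

Call:
send_rows(fingers=[1,1,1,1,1,1,1], slide=[[0,0,-2],[0,0,-4],[0,0,-6],[0,0,-8],[0,0,-9.5],[0,0,-11],[0,0,-12.2]], turn=[[0,0,0],[0,0,0],[0,0,0],[0,0,0],[0,0,0],[0,0,0],[0,0,0]])

```text
time_s: 10.95
eef_pos: [528.4, 206.5, 201.9]
tcp_rot: [-2.966, -1.034, 0.005]
ft_force: [-2.1, -1.7, 5.0]
grip_width: 23.7
```

```bash
python3 -c "
from h import *
st()"
```

```text
t 10.95 p [528.42 206.49 201.91] yaw 38.42 zax [-3.4e-03 -4.0e-04 -1.0e+00] F [-2.13 -1.68  5.02] T [-0.44  0.28  0.02] w 23.75 q [-0.29  0.21 -0.18  1.72  0.04  1.22  0.19]
```

Call:
send_rows(fingers=[1,1,1,0,-1,-1,-1,-1,-1,-1,-1,-1], slide=[[0,0,-0.5],[0,0,-0.5],[0,0,0],[0,0,0],[0,0,0],[0,0,0],[0,0,0],[0,0,10],[0,0,25],[0,0,45],[0,0,60],[0,0,65]], turn=[[0,0,0],[0,0,0],[0,0,0],[0,0,0],[0,0,0],[0,0,0],[0,0,0],[0,0,0],[0,0,0],[0,0,0],[0,0,0],[0,0,0]])

```text
time_s: 12.15
eef_pos: [529.3, 206.9, 269.8]
tcp_rot: [-2.966, -1.033, -0.001]
ft_force: [0.5, -0.6, -0.3]
grip_width: 84.4
```

```bash
python3 - <<'E'
from h import *
st()
for n in("side","scene","wrist"):
    d=cam(n); cv2.imwrite(f"pics/h_{n}.png",d["color"])
    if n!="wrist":
        P=cloud(d); hsv=cv2.cvtColor(d["color"],cv2.COLOR_BGR2HSV)
        m=((hsv[...,0]<8)|(hsv[...,0]>172))&(hsv[...,1]>150)&(abs(P[...,0]-490)<90)&(abs(P[...,1]-240)<100)&(P[...,2]>140)
        p=P[m]; print(n,len(p),p.mean(0),np.percentile(p[:,2],[2,98]))
        print(proj(d,[[475.3,272.8,227],[475.3,272.8,173],[528.3,206.4,213]]))
s=cv2.imread("pics/h_side.png");d=cv2.imread("pics/h_scene.png")
cv2.imwrite("pics/g4.png",np.hstack([cv2.resize(s[170:320,240:390],None,fx=2.66,fy=2.66),cv2.resize(d[100:250,310:460],None,fx=2.66,fy=2.66)]))
E
```

```text
t 12.15 p [529.27 206.9  269.77] yaw 38.42 zax [ 0.     0.001 -1.   ] F [ 0.52 -0.58 -0.29] T [ 0.04 -0.05 -0.02] w 84.44 q [-0.29  0.17 -0.18  1.63  0.03  1.35  0.2 ]
side 342 [476.89561877 257.05619187 364.79435848] [179.53227463 666.80910202]
[[323.86991916 266.10492085]
 [323.72362674 283.61963169]
 [308.49018674 249.98511569]]
scene 2188 [549.44655927 197.51480059 498.29774612] [190.90730479 604.65889002]
[[402.67408179 153.12763175]
 [400.42063772 171.32225729]
 [390.0753302  173.30991007]]
```

View pics/g4.png

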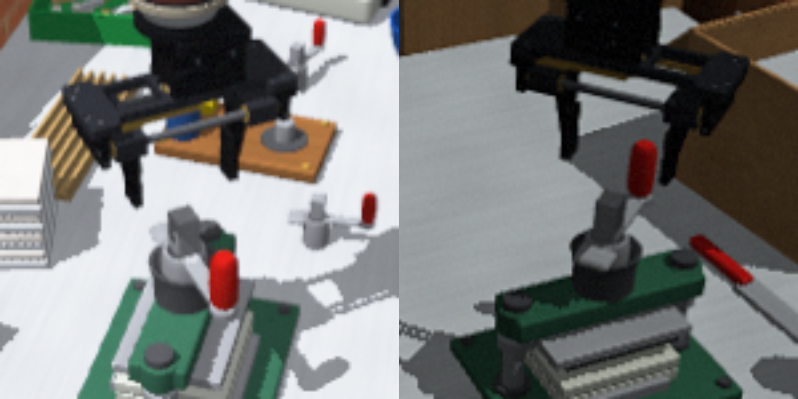

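View pics/h_wrist.png

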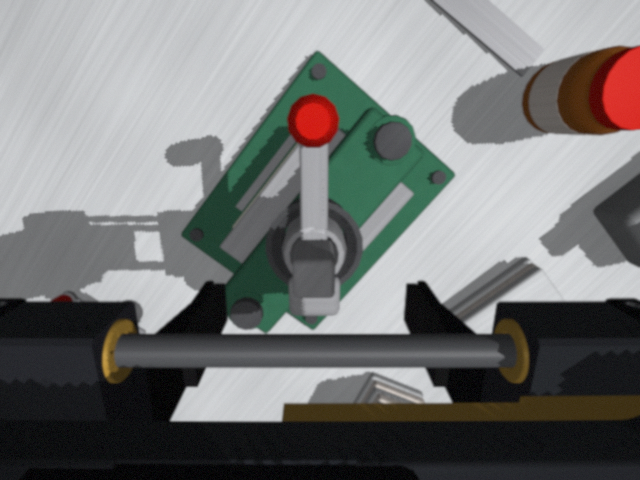

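Call:
send_rows(fingers=[-1,-1,-1,-1,-1,-1], slide=[[-18,22,2],[-36,44,2],[-50,61,2],[-54,66,2],[-54,66,2],[-54,66,2]], turn=[[0,0,0],[0,0,0],[0,0,0],[0,0,0],[0,0,0],[0,0,0]])

```text
time_s: 12.9
eef_pos: [475.2, 271.3, 268.5]
tcp_rot: [2.967, 1.032, -0.006]
ft_force: [0.8, -0.6, -0.2]
grip_width: 87.3
```

```bash
python3 -c "
from h import *
st()
d=cam('wrist'); cv2.imwrite('pics/h2.png',d['color'])"
```

```text
t 12.9 p [475.15 271.29 268.52] yaw 38.35 zax [-0.0034 -0.0012 -1.    ] F [ 0.8  -0.6  -0.22] T [-0.02 -0.1   0.02] w 87.27 q [-0.38  0.13 -0.24  1.67  0.03  1.35  0.04]
```

View pics/h2.png

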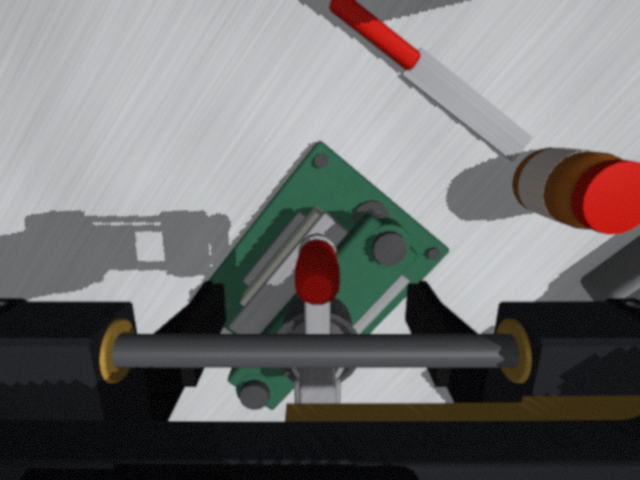

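Call:
send_rows(fingers=[-1,-1,-1,-1,-1,-1], slide=[[0,1.5,-15],[0,1.5,-30],[0,1.5,-45],[0,1.5,-55],[0,1.5,-57.5],[0,1.5,-57.5]], turn=[[0,0,0],[0,0,0],[0,0,0],[0,0,0],[0,0,0],[0,0,0]])

```text
time_s: 13.55
eef_pos: [475.1, 272.5, 210.6]
tcp_rot: [2.967, 1.031, -0.007]
ft_force: [0.5, 1.3, -0.3]
grip_width: 87.1
```

Call:
send_rows(fingers=[1,1,1,1,1,1,1,1,1], slide=[[0,0,0],[0,0,0],[0,0,0],[0,0,0],[0,0,0],[0,0,0],[0,0,0],[0,0,0],[0,0,0]], turn=[[0,0,0],[0,0,0],[0,0,0],[0,0,0],[0,0,0],[0,0,0],[0,0,0],[0,0,0],[0,0,0]])

```text
time_s: 14.45
eef_pos: [475.1, 272.5, 210.6]
tcp_rot: [2.968, 1.031, -0.007]
ft_force: [-0.6, 0.2, 0.5]
grip_width: 25.5
```

```bash
python3 - <<'E'
from h import *
st()
o=arm.get_obs()["eef_pos"][:2]; c=np.array([528.3,206.4]); v=o-c; print(np.hypot(*v),np.degrees(np.arctan2(v[1],v[0])))
s=cam("side"); d=cam("scene")
cv2.imwrite("pics/g5.png",np.hstack([cv2.resize(s["color"][170:320,240:390],None,fx=2.66,fy=2.66),cv2.resize(d["color"][100:250,310:460],None,fx=2.66,fy=2.66)]))
a0=128.6
for k in range(1,13):
    a=np.radians(a0-10*k); print(k,(c+85*np.array([np.cos(a),np.sin(a)])-o).round(1))
E
```

```text
t 14.45 p [475.15 272.55 210.57] yaw 38.32 zax [-0.0041 -0.0015 -1.    ] F [-0.6   0.16  0.47] T [ 0.06 -0.11  0.01] w 25.51 q [-0.38  0.17 -0.24  1.75  0.04  1.23  0.03]
84.85492253949116 128.78283233446464
1 [12.5  8.5]
2 [26.  14.4]
3 [40.4 17.9]
4 [55.2 18.8]
5 [70.  17.2]
6 [84.2 13. ]
7 [97.4  6.4]
8 [109.4  -2.4]
9 [119.6 -13.1]
10 [127.8 -25.5]
11 [133.7 -39. ]
12 [137.2 -53.4]
```

View pics/g5.png

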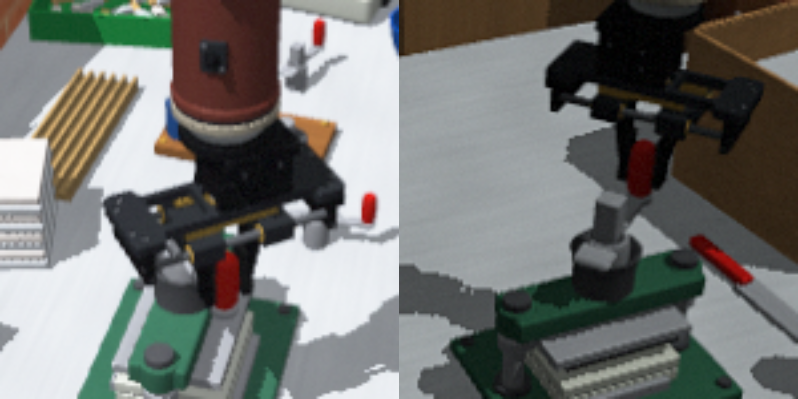

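Call:
send_rows(fingers=[1,1,1,1,1,1], slide=[[6,4.5,0],[12.5,8.5,0],[19,11.7,0],[26,14.4,0],[33,16.4,0],[40.4,17.9,0]], turn=[[0,0,0],[0,0,0],[0,0,0],[0,0,0],[0,0,0],[0,0,0]])

```text
time_s: 15.15
eef_pos: [514.5, 291.0, 210.3]
tcp_rot: [-2.967, -1.033, 0.013]
ft_force: [-8.3, -0.7, 4.7]
grip_width: 25.7
```

```bash
cat > w.py <<'E'
import sys
from h import *
st(); ob=arm.get_obs(); o=ob["eef_pos"][:2]; c=np.array([528.3,206.4]); v=o-c; a=np.arctan2(v[1],v[0])
t=np.array([np.sin(a),-np.cos(a)]); F=ob["ft_force"][:2]
print("r",np.hypot(*v).round(2),"ang",np.degrees(a).round(2),"tang res",(-F@t).round(2),"radial",(F@v/np.hypot(*v)).round(2))
a1=float(sys.argv[1]); stp=float(sys.argv[2]); n=int(sys.argv[3])
print([[float(x) for x in (c+85*np.array([np.cos(b),np.sin(b)])-o).round(1)] for b in np.radians(a1-stp*np.arange(1,n+1))])
E
python3 w.py 98.6 10 12
```

```text
t 15.15 p [514.45 291.03 210.27] yaw 38.38 zax [-0.0076 -0.0025 -1.    ] F [-8.3  -0.67  4.65] T [-0.49  2.03  0.07] w 25.7 q [-0.39  0.25 -0.23  1.65  0.06  1.25  0.03]
r 85.76 ang 99.29 tang res 8.3 radial 0.68
[[15.9, 0.3], [30.6, -1.3], [44.9, -5.5], [58.1, -12.1], [70.1, -20.9], [80.3, -31.6], [88.5, -43.9], [94.4, -57.5], [97.9, -71.9], [98.8, -86.7], [97.2, -101.4], [93.0, -115.6]]
```

Call:
send_rows(fingers=[1,1,1,1,1,1,1,1,1,1,1,1], slide=[[15.9,0.3,0],[30.6,-1.3,0],[44.9,-5.5,0],[58.1,-12.1,0],[70.1,-20.9,0],[80.3,-31.6,0],[88.5,-43.9,0],[94.4,-57.5,0],[97.9,-71.9,0],[98.8,-86.7,0],[97.2,-101.4,0],[93,-115.6,0]], turn=[[0,0,0],[0,0,0],[0,0,0],[0,0,0],[0,0,0],[0,0,0],[0,0,0],[0,0,0],[0,0,0],[0,0,0],[0,0,0],[0,0,0]])

```text
time_s: 16.35
eef_pos: [608.5, 178.4, 210.5]
tcp_rot: [-2.962, -1.035, 0.007]
ft_force: [1.9, 8.9, -2.9]
grip_width: 25.7
```

```bash
python3 w.py -21.4 10 12
```

```text
t 16.35 p [608.47 178.42 210.51] yaw 38.53 zax [-0.0054  0.0018 -1.    ] F [ 1.91  8.92 -2.87] T [ 2.3  -0.61 -0.04] w 25.66 q [-0.23  0.33 -0.16  1.54  0.05  1.27  0.28]
r 84.92 ang -19.24 tang res 9.05 radial -1.14
[[-7.6, -16.3], [-16.4, -28.2], [-27.1, -38.5], [-39.5, -46.7], [-53.1, -52.6], [-67.5, -56.1], [-82.3, -57.0], [-97.0, -55.3], [-111.2, -51.2], [-124.5, -44.6], [-136.4, -35.8], [-146.6, -25.1]]
```

Call:
send_rows(fingers=[1,1,1,1,1,1,1,1,1,1,1,1], slide=[[-7.6,-16.3,0],[-16.4,-28.2,0],[-27.1,-38.5,0],[-39.5,-46.7,0],[-53.1,-52.6,0],[-67.5,-56.1,0],[-82.3,-57,0],[-97,-55.3,0],[-111.2,-51.2,0],[-124.5,-44.6,0],[-136.4,-35.8,0],[-146.6,-25.1,0]], turn=[[0,0,0],[0,0,0],[0,0,0],[0,0,0],[0,0,0],[0,0,0],[0,0,0],[0,0,0],[0,0,0],[0,0,0],[0,0,0],[0,0,0]])

```text
time_s: 17.55
eef_pos: [463.5, 151.1, 210.9]
tcp_rot: [2.967, 1.032, -0.005]
ft_force: [4.9, -6.9, -0.6]
grip_width: 25.5
```

```bash
python3 w.py -141.4 10 10; python3 - <<'E'
from h import *
s=cam("side"); d=cam("scene")
cv2.imwrite("pics/g6.png",np.hstack([cv2.resize(s["color"][200:350,240:390],None,fx=2.66,fy=2.66),cv2.resize(d["color"][150:300,310:460],None,fx=2.66,fy=2.66)]))
E
```

```text
t 17.55 p [463.46 151.06 210.88] yaw 38.37 zax [-0.0027 -0.0011 -1.    ] F [ 4.91 -6.92 -0.61] T [-1.65 -1.38  0.  ] w 25.46 q [-0.21  0.04 -0.2   1.89  0.01  1.22  0.26]
r 85.25 ang -139.52 tang res 8.45 radial 0.76
[[-9.8, 14.6], [-15.7, 28.2], [-19.2, 42.6], [-20.1, 57.4], [-18.5, 72.1], [-14.3, 86.4], [-7.7, 99.6], [1.1, 111.5], [11.8, 121.8], [24.2, 130.0]]
```

View pics/g6.png

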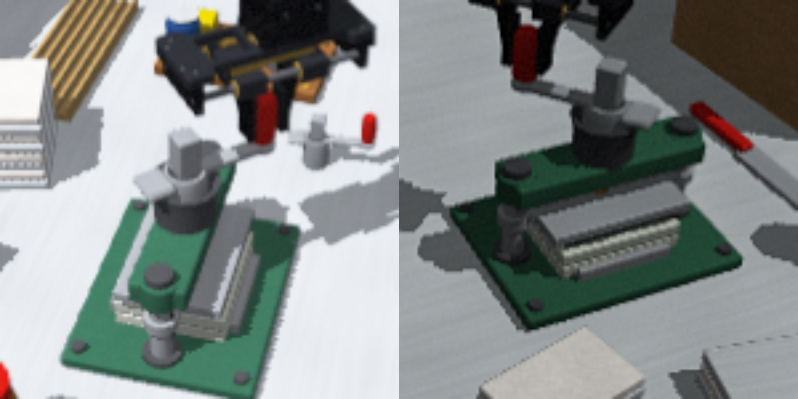

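Call:
send_rows(fingers=[1,1,1,1,1,1,1,1,1,1], slide=[[-9.8,14.6,0],[-15.7,28.2,0],[-19.2,42.6,0],[-20.1,57.4,0],[-18.5,72.1,0],[-14.3,86.4,0],[-7.7,99.6,0],[1.1,111.5,0],[11.8,121.8,0],[11.8,121.8,0]], turn=[[0,0,0],[0,0,0],[0,0,0],[0,0,0],[0,0,0],[0,0,0],[0,0,0],[0,0,0],[0,0,0],[0,0,0]])

```text
time_s: 18.65
eef_pos: [474.6, 274.7, 209.6]
tcp_rot: [-2.964, -1.036, 0.011]
ft_force: [1.1, -3.8, -3.4]
grip_width: 25.7
```

```bash
python3 w.py 128.6 4 8
```

```text
t 18.65 p [474.59 274.7  209.6 ] yaw 38.55 zax [-0.007  -0.0011 -1.    ] F [ 1.08 -3.78 -3.41] T [-0.87 -0.15  0.05] w 25.66 q [-0.34  0.17 -0.3   1.75  0.05  1.23  0.03]
r 86.89 ang 128.18 tang res 1.48 radial -3.64
[[5.4, 1.7], [10.4, 4.9], [15.7, 7.7], [21.0, 10.2], [26.6, 12.3], [32.3, 14.0], [38.1, 15.2], [43.9, 16.1]]
```

Call:
send_rows(fingers=[1,1,1,1,1,1,1,1], slide=[[5.4,1.7,0],[10.4,4.9,0],[15.7,7.7,0],[21,10.2,0],[26.6,12.3,0],[32.3,14,0],[38.1,15.2,0],[43.9,16.1,0]], turn=[[0,0,0],[0,0,0],[0,0,0],[0,0,0],[0,0,0],[0,0,0],[0,0,0],[0,0,0]])

```text
time_s: 19.45
eef_pos: [516.8, 291.9, 209.7]
tcp_rot: [-2.961, -1.038, 0.015]
ft_force: [-9.0, -0.4, 4.3]
grip_width: 25.9
```

```bash
python3 w.py 96.6 4 5
```

```text
t 19.45 p [516.84 291.94 209.7 ] yaw 38.65 zax [-0.0102 -0.     -0.9999] F [-9.04 -0.44  4.26] T [-0.06  2.09 -0.02] w 25.93 q [-0.35  0.27 -0.29  1.64  0.07  1.26  0.03]
r 86.3 ang 97.63 tang res 9.02 radial 0.76
[[7.6, -0.6], [13.5, -0.6], [19.5, -0.9], [25.3, -1.7], [31.2, -2.9]]
```

Call:
send_rows(fingers=[1,1,1,1,1], slide=[[7.6,-0.6,0],[13.5,-0.6,0],[19.5,-0.9,0],[25.3,-1.7,0],[31.2,-2.9,0]], turn=[[0,0,0],[0,0,0],[0,0,0],[0,0,0],[0,0,0]])

```text
time_s: 19.95
eef_pos: [546.4, 290.5, 209.8]
tcp_rot: [-2.958, -1.041, 0.019]
ft_force: [-8.2, 1.5, 2.9]
grip_width: 25.9
```

```bash
python3 w.py 76.6 4 5
```

```text
t 19.95 p [546.38 290.54 209.77] yaw 38.77 zax [-0.0133  0.0017 -0.9999] F [-8.19  1.55  2.94] T [0.24 2.   0.  ] w 25.91 q [-0.33  0.32 -0.27  1.57  0.08  1.27  0.06]
r 86.06 ang 77.87 tang res 8.33 radial -0.21
[[7.3, -3.0], [12.9, -5.0], [18.4, -7.4], [23.6, -10.1], [28.7, -13.2]]
```

Call:
send_rows(fingers=[1,1,1,1,1], slide=[[7.3,-3,0],[12.9,-5,0],[18.4,-7.4,0],[23.6,-10.1,0],[28.7,-13.2,0]], turn=[[0,-0.005,0],[0,-0.01,0],[0,-0.01,0],[0,-0.01,0],[0,-0.01,0]])

```text
time_s: 20.45
eef_pos: [573.3, 279.3, 209.9]
tcp_rot: [-2.957, -1.044, 0.007]
ft_force: [-8.3, 2.9, 2.8]
grip_width: 25.8
```

```bash
python3 w.py 56.6 3.5 5
```

```text
t 20.45 p [573.35 279.27 209.91] yaw 38.91 zax [-0.0063  0.004  -1.    ] F [-8.35  2.93  2.76] T [ 0.48  2.01 -0.02] w 25.77 q [-0.31  0.35 -0.26  1.53  0.09  1.28  0.09]
r 85.67 ang 58.28 tang res 8.64 radial -1.9
[[6.0, -4.9], [10.0, -8.1], [13.9, -11.6], [17.5, -15.3], [20.9, -19.3]]
```

Call:
send_rows(fingers=[1,1,1,1,1], slide=[[6,-4.9,0],[10,-8.1,0],[13.9,-11.6,0],[17.5,-15.3,0],[20.9,-19.3,0]], turn=[[0,0,0],[0,0,0],[0,0,0],[0,0,0],[0,0,0]])

```text
time_s: 20.95
eef_pos: [591.6, 263.9, 210.1]
tcp_rot: [-2.949, -1.049, 0.011]
ft_force: [-11.2, 8.6, 3.7]
grip_width: 25.5
```

```bash
python3 w.py 39.1 3.5 5
```

```text
t 20.95 p [591.57 263.94 210.15] yaw 39.15 zax [-0.0103  0.0088 -0.9999] F [-11.19   8.56   3.74] T [ 1.94  2.69 -0.05] w 25.53 q [-0.29  0.37 -0.25  1.5   0.08  1.29  0.14]
r 85.52 ang 42.28 tang res 13.86 radial -2.52
[[5.8, -8.1], [8.7, -12.4], [11.4, -16.8], [13.7, -21.5], [15.8, -26.2]]
```

Call:
send_rows(fingers=[1,1,1], slide=[[3.5,-4.8,0],[5.8,-8.1,0],[5.8,-8.1,0]], turn=[[0,0,0],[0,0,0],[0,0,0]])

```text
time_s: 21.25
eef_pos: [594.5, 260.5, 210.3]
tcp_rot: [-2.94, -1.053, 0.014]
ft_force: [-10.8, 8.5, 2.5]
grip_width: 25.3
```

```bash
python3 w.py 35.6 3 3
```

```text
t 21.25 p [594.47 260.45 210.31] yaw 39.42 zax [-0.0146  0.0144 -0.9998] F [-10.8    8.53   2.47] T [ 1.99  2.43 -0.01] w 25.34 q [-0.28  0.37 -0.25  1.5   0.07  1.29  0.15]
r 85.44 ang 39.25 tang res 13.44 radial -2.97
[[5.4, -8.3], [7.7, -12.1], [9.8, -16.0]]
```

Call:
send_rows(fingers=[1,1,1,1], slide=[[3,-4.5,0],[5.4,-8.3,0],[5.4,-8.3,0],[5.4,-8.3,0]], turn=[[0,0,0],[0,0,0],[0,0,0],[0,0,0]])

```text
time_s: 21.65
eef_pos: [596.7, 257.5, 210.4]
tcp_rot: [-2.93, -1.059, 0.017]
ft_force: [-9.8, 10.2, 2.6]
grip_width: 25.8
```

```bash
python3 w.py 32.6 3 3; python3 - <<'E'
from h import *
s=cam("side"); d=cam("scene")
cv2.imwrite("pics/g7.png",np.hstack([cv2.resize(s["color"][245:345,260:360],None,fx=4,fy=4),cv2.resize(d["color"][190:290,330:430],None,fx=4,fy=4)]))
E
```

```text
t 21.65 p [596.67 257.49 210.42] yaw 39.73 zax [-0.019   0.0205 -0.9996] F [-9.77 10.24  2.6 ] T [ 2.42  2.49 -0.04] w 25.81 q [-0.27  0.37 -0.25  1.49  0.07  1.29  0.17]
r 85.35 ang 36.77 tang res 14.05 radial -1.7
[[5.5, -9.1], [7.6, -13.0], [9.5, -17.1]]
```

View pics/g7.png

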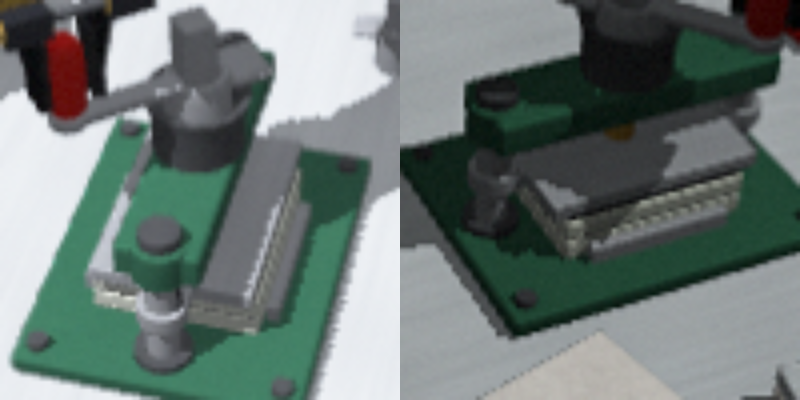

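Call:
send_rows(fingers=[1,1,1,1], slide=[[3,-5,0],[5.5,-9.1,0],[6.8,-11.5,0],[6.8,-11.5,0]], turn=[[0.01,-0.01,0],[0.02,-0.02,0],[0.02,-0.02,0],[0.02,-0.02,0]])

```text
time_s: 22.15
eef_pos: [599.5, 252.3, 210.8]
tcp_rot: [-2.907, -1.062, -0.019]
ft_force: [-12.7, 12.3, 3.8]
grip_width: 25.9
```

```bash
python3 w.py 28.6 3 3
```

```text
t 22.15 p [599.53 252.32 210.81] yaw 40.09 zax [-0.0044  0.0476 -0.9989] F [-12.68  12.26   3.81] T [2.6  3.13 0.13] w 25.88 q [-0.25  0.36 -0.25  1.51  0.05  1.26  0.2 ]
r 84.75 ang 32.81 tang res 17.18 radial -4.01
[[5.4, -9.2], [7.2, -13.3], [8.8, -17.4]]
```

Call:
send_rows(fingers=[1,0.1,0.1,0.1,0.1,0.1], slide=[[0,0,0],[0,0,0],[0,0,0],[0,0,0],[0,0,0],[0,0,0]], turn=[[0,0,0],[0,0,0],[0,0,0],[0,0,0],[0,0,0],[0,0,0]])

```text
time_s: 22.75
eef_pos: [599.8, 252.0, 210.8]
tcp_rot: [-2.908, -1.061, -0.019]
ft_force: [-0.6, -0.1, -0.1]
grip_width: 38.6
```

```bash
python3 w.py 28.6 3 1
```

```text
t 22.75 p [599.77 252.   210.77] yaw 40.06 zax [-0.0042  0.0476 -0.9989] F [-0.64 -0.13 -0.08] T [-0.01 -0.01  0.  ] w 38.64 q [-0.25  0.36 -0.25  1.51  0.05  1.26  0.2 ]
r 84.78 ang 32.54 tang res 0.24 radial -0.61
[[5.2, -8.9]]
```

Released, with no residual force. Next I lift straight up and level the tool.

Call:
send_rows(fingers=[0.1,0.1,0.1,0.1,0.1,0.1,0.1,-0.5,-0.5,-0.5], slide=[[0,0,0],[0,0,0],[0,0,8],[0,0,20],[0,0,35],[0,0,55],[0,0,80],[20,0,100],[50,0,110],[50,0,110]], turn=[[-0.02,0,0],[-0.045,0,0],[-0.045,0,0],[-0.045,0,0],[-0.045,0,0],[-0.045,0,0],[-0.045,0,0],[-0.045,0,0],[-0.045,0,0],[-0.045,0,0]])

```text
time_s: 23.75
eef_pos: [653.0, 250.6, 323.2]
tcp_rot: [-2.95, -1.071, -0.001]
ft_force: [-0.3, -0.8, -0.4]
grip_width: 56.0
```

```bash
python3 w.py 28.6 3 1; python3 - <<'E'
from h import *
s=cam("side"); d=cam("scene"); w=cam("wrist")
cv2.imwrite("pics/g8.png",np.hstack([cv2.resize(s["color"][220:340,250:370],None,fx=3.33,fy=3.33),cv2.resize(d["color"][150:270,330:450],None,fx=3.33,fy=3.33)])); cv2.imwrite("pics/w8.png",w["color"]);cv2.imwrite("pics/s8.png",d["color"])
for d in (s,d):
    P=cloud(d); m=(np.hypot(P[...,0]-528,P[...,1]-206)<11)&(P[...,2]>190)&(P[...,2]<240); print(m.sum(),np.median(P[m],0))
E
```

```text
t 23.75 p [652.99 250.64 323.24] yaw 39.92 zax [-2.0e-04  3.3e-03 -1.0e+00] F [-0.3  -0.77 -0.4 ] T [ 0.   -0.01  0.01] w 56.0 q [-0.28  0.43 -0.23  1.19  0.09  1.53  0.21]
r 132.31 ang 19.53 tang res -0.62 radial -0.54
[[-48.0, -7.5]]
48 [527.34918263 208.77972884 212.47756901]
31 [529.65297479 203.71736038 212.36368775]
```

View pics/g8.png

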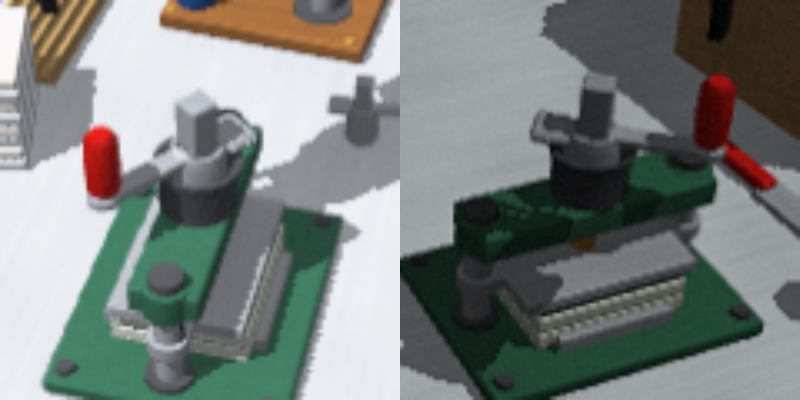

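View pics/s8.png

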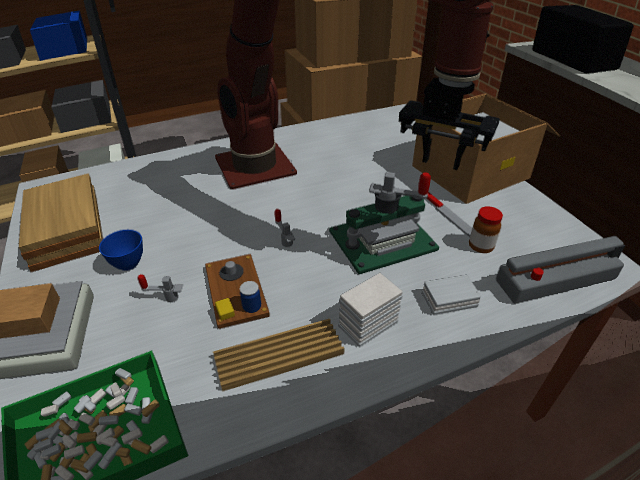

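The crank is upright and seated: the boss top reads 212.4 mm against 213 mm expected. The press plate lies on the mould, nothing else has moved, and the arm is clear. I am handing the job in.

```bash
python3 -c "
from station import arm
print(arm.sign_off())"
```

```text
the job is handed in; nothing more can be done
None
```

I lifted the crank off its peg by the boss and lined it up with the hex as seen by the wrist camera. It went down to the collar floor with at most about 10 N of contact force. I then wound it clockwise by the red grip for about 456°. The grip force rose from about 8.5 N to 17 N, which I took as the plate bearing on the mould. There I stopped, let go and handed the job in at about 24 s.

**Last checks:**
- **Crank seating:** the boss top read 212.4 mm in both cameras, against 213 mm expected when fully home. It stood upright in the final pictures.
- **Arm and table:** wrist force was about zero after release, the arm was clear of the crank, and nothing else looked moved.
- **Plate on mould:** I judged this only from the grip force, the turns wound and the pictures; the plate's pressure was not measured. The grip force first levelled off at 13.4 to 14 N before climbing to 17 N. The tool tilted by up to 2.7° at the end of the winding, so that reading is approximate, but it is well below the 30 N limit.

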